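Crimp a badge in the guarded badge press

TASK

Crimp the badge in the badge press: with the fingertips push the loaded die slide fully home under the ram, then reach down through the window in the guard and press the lever right down to its stop, and let it come back up. Do not touch the guard, do not press the lever before the slide is home, and leave the things standing around the press where they are; nothing is to be picked up.

Things in the scene. Friction and masses are not known exactly. Their poses are not given: they have to be found in the camera images.
- press: Badge press, bolted down. Origin on the table under the ram; x runs from the lever's free end to the column, y along the die slide, z up. Base 275 x 150 x 20 mm. Lever pivot at x = 70, z = 172 mm; the lever runs to -x under the guard and drives the ram straight down. The slide lies on a bed 60 mm wide, 30 mm high, reaching to y = -205 mm, and is pushed home towards +y.
- guard: Hood over the press, not to be touched; origin and axes as the press. 275 mm along x (-125 to 150 mm), 150 mm along y (75 mm to either side). Flat top 4 mm thick, upper face 204 mm up: metal around the window, a clear pane behind it; four corner posts; clear side and front panels that end 74 mm above the table.
- window (a point): Centre of the guard's window, at the level of the top sheet's upper face: a plain opening 76 x 76 mm, sides along the press's x and y, 65 mm to -x of the ram's axis. Axes as the press.
- lever_pad (a point): Centre of the upper face of the rubber pad on the lever's free end, 36 mm along x, 46 mm along y. At rest it lies about 9 mm below the guard's upper face, right under the window; it goes down 27 mm (13 mm per 0.1 rad) to the stop, hardly shifting sideways.
- lever (a joint): Angle of the lever, rad: 0 at rest (up), 0.20 at its stop (fully down). A spring brings it back up when it is let go. About 4 N on the pad starts it, 6 N near the end, and 5 N more over the last third, where the badge is crimped.
- push_plate (a point): Centre of the outer (-y) face of the die slide's turned-up push plate, 55 mm above the table: a steel plate 50 mm wide (x), 5 mm thick, from 40 mm to 77 mm above the table.
- slide (a joint): How far the die slide is out, m: 0 is fully home (die under the ram), 0.110 fully out. It slides with about 2 N of friction, stops dead at 0 and stays where it is left. At home the push plate is 80 mm outside the guard's side.
- die (a point): Centre of the die cup's rim on the slide: a steel cup 72 mm across, rim 58 mm above the table, with the uncrimped badge (58 mm across) standing 7.5 mm out of it, pin side up.
- badge (a joint): How far the badge in the die has been crimped together, m: 0 open, 0.005 fully crimped; it stays where it is pressed to (10 N).
- tub: Bystander: open white plastic tub of pin backs, 75 x 95 x 35 mm high; origin at the centre of its underside
- jar: Bystander: round jar with a steel lid, 68 mm across, 85 mm high; origin at the centre of its underside
- badge_a: Bystander: finished round badge lying on the table, 58 mm across, 8.5 mm high; origin at the centre of its underside
- badge_b: Bystander: another finished badge, the same
- mug: Bystander: steel travel mug, 76 mm across, 148 mm high; origin at the centre of its underside
- player_a: Bystander: table-football figure on a yellow 23 mm base, 42 mm high; origin at the centre of its underside; tips easily
- player_b: Bystander: another figure, the same
- goal: Bystander: white wire table-football goal, 128 mm wide, 64 mm high, 64 mm deep; origin on the table in the middle of it

How it is judged (in metres and radians):
On the way, in this order (a step that is already met when the one before it is completed fails the run):
1. the die slide is fully home (value of joint slide below 0.004 m), for 0.2 s.
2. the lever is right down at its stop with the slide home (value of joint lever above 0.185 rad and value of joint slide below 0.004 m), for 0.1 s.
At the end, for the whole second after the job is handed in: The slide is home (within 4 mm), the badge is crimped (more than 4 of 5 mm), the lever is back up (within 0.03 rad), and every bystander stands within 20 mm of its place (value of joint slide below 0.004 m and value of joint badge above 0.004 m and value of joint lever below 0.03 rad and distance of each of tub, jar, badge_a, badge_b, mug, player_a, player_b, goal from where it was at the start of the episode below 0.02 m and angle between each of tub, jar, badge_a, badge_b, mug, player_a, player_b, goal's own z axis and vertical below 0.4 rad); the robot touches nothing.
It fails at once if the guard is touched (more than 0.5 N) (contact force between any of the fingers, the arm and guard above 0.5 N).
It fails at once if the lever is pressed (more than 0.06 rad) while the slide is not home (more than 6 mm out) (value of joint lever above 0.06 rad and value of joint slide above 0.006 m).
It fails at once if the badge is pressed by something other than the ram (value of joint badge above 0.002 m and value of joint slide above 0.012 m).
It fails at once if a bystander is lifted, knocked over or shifted by more than 20 mm (not (distance of each of tub, jar, badge_a, badge_b, mug, player_a, player_b, goal from where it was at the start of the episode below 0.02 m and angle between each of tub, jar, badge_a, badge_b, mug, player_a, player_b, goal's own z axis and vertical below 0.4 rad)).
It also fails if it takes over 54 s, if anything falls off the work surface, if the arm or the gripper's body presses on something with over 40 N, if the wrist force passes 120 N, or if a joint passes its speed limit or range.

ROBOT

A 6-joint arm with a two-finger parallel gripper is mounted at the origin on the work surface. World frame = base frame: x ahead of the robot, y to its left, z up, the work surface at z = 0. Lengths are in m, angles in degrees, forces in N, time in s.
With the tool pointing down it reaches from about 0.25 to 0.725 m from the base axis. Payload 4 kg.
Tool frame: the origin (TCP) lies midway between the tips of the shut fingers; the grasp point (between the pads) lies 19 mm behind it; z points along the fingers, y is the line along which they close (so a half turn about z gives the same grasp; the last joint's range is limited). The gripper opens to 85 mm and grips with 20 to 120 N. Pads are 22 mm wide; open, the fingers measure 114 mm over their backs; the gripper's body (76 mm by 85 mm) begins 54 mm behind the grasp point. The pads swing forward as they close: fully open they stand 13 mm farther back than shut.
Start: joints at [75.459, 13.785, 0.286, 76.501, 0, 90], TCP at [0.126, 0.484, 0.231] pointing down, gripper open.
Joint ranges: [-155.79, 155.79], [-60.16, 107.12], [-62.33, 73.08], [-114, 123.19], [-81.49, 82.49], [-180, 180]. Speed limits (degrees/s): [159.86, 159.86, 180, 180, 180, 180].

INTERFACE

Orientations are given as [roll, pitch, yaw] about the fixed x, y, z axes, in that order (R = Rz(yaw) Ry(pitch) Rx(roll)).
In Python, from workcell import ctrl gives the robot as it stands.
- The arm moves only by the tool arm_command, never from a script. Its argument "rows" is a list that holds one entry, the list of rows, each a list of 7 numbers: the closure, from -1 (fully open) to 1 (shut), then the shift along the tool's x, y, z normalised to -1 to 1, where 1 is 0.025 m, then the turn, a rotation vector about the tool's x, y, z normalised to -1 to 1, where 1 is 0.12 rad. In form: [[[hand, dx, dy, dz, ax, ay, az], ...]]. A call has 1 to 5 rows; each row shifts and turns the commanded pose from where the row before left it, along the tool's axes as they then stand; what a row does not reach is not made up. A row lasts 1/10 s, in which the tool goes at most 50 mm and 8.59 degrees, less where a joint would pass 70% of its speed; a pose out of reach is approached as far as the arm can. A call with a number of a shift or a turn outside -1 to 1 is refused whole. A call with a gripper value outside its range is refused whole. The fingers move at their own pace and stop on an object; the grip force is fixed at half the most. Time passes only in rows, so rows that do not move let the fingers close. It gives the time, the measured TCP pose, the force, the opening and the grip force at its end, in the units of the state.
- ctrl.sense(): the state, without advancing time (a new reading comes with each control period).
- ctrl.capture(name): name is "scene" or "top"; returns a dict with "image" (400x640x3 uint8, red, green, blue), "vertical_fov" (degrees; the focal length in pixels is half the picture's height over the tangent of half this angle, whatever the lens; pixels are square), "cx", "cy" (the principal point, pixels), "eye" and "orientation" of the camera in the world. Camera axes: x right, y down, z forward; pixel columns grow to the right and rows downward; lengths in m; the calibration is good to about 2 mm. A picture is of the moment at which its call begins. There is no depth.
- ctrl.sign_off(): hands the job in; it is judged then, once.
The state is a dict: "time_s": time; "joint_pos": joint angles; "qvel": joint speeds; "effort": joint torques, N m; "ee_pos": TCP position; "tcp_rot": TCP orientation; "force": force on the tool from outside, world axes, zero at the start; "moment": the same for the moment, N m; "finger_gap": finger opening in m; "grasp_force": force on a finger pad.
Only numpy, scipy, OpenCV 4.12 (cv2) and the standard library are available. Lean on these libraries where they do the work, as an engineer would, in place of code of your own. Each camera call takes 0.05 s, during which the arm holds its last target. There are 200 camera calls.

## Working session

There is one attempt and no reset: what is moved stays moved. The work goes in short steps, Python scripts to look and compute and a tool call to move; the robot and the scene stay as the last step left them, time stands still between calls to the robot, and variables do not carry over. Pictures are saved under pics/ and viewed, at most 10 in all, crops included, and the job is handed in when it is done.

Besides the shell and the picture viewer there is one more tool, called after "Request:" by a JSON object that holds its "api" and its "payload", one argument or row to a line. arm_command: Moves the arm, as the interface text tells. Scaled input: -1 to 1 covers 0.025 m each way for a shift and 0.12 rad each way for a turn. Its arguments: {"type":"object","properties":{"rows":{"type":"array","items":{"type":"array","items":{"type":"array","items":{"type":"number","minimum":-1,"maximum":1}}}}},"required":["rows"]}

```bash
mkdir -p pics; ls
cat > h.py <<'E'
import numpy as np, cv2
from workcell import ctrl
def cap(n,f=None):
    c=ctrl.capture(n)
    if f: cv2.imwrite('pics/'+f,c['image'][:,:,::-1])
    return c
E
python3 - <<'E'
from h import *
for n in('scene','top'):
    c=cap(n,n+'.png'); print({k:v for k,v in c.items() if k!='image'})
print(ctrl.sense())
E
```

```text
pics
{'vertical_fov': 55.651481908179214, 'cx': 323.73898751475764, 'cy': 204.89465263286917, 'eye': array([0.41806424, 0.18155537, 0.87206388]), 'orientation': array([-162.05417396,   -0.17162078, -131.89284358])}
{'vertical_fov': 53.45635260469734, 'cx': 318.54467691217206, 'cy': 200.36567957950678, 'eye': array([0.37837482, 0.03080704, 1.08436981]), 'orientation': array([-166.05826617,   -0.33438646,  -88.15756066])}
{'time_s': 0.1, 'joint_pos': array([7.54578641e+01, 1.38279218e+01, 2.18365455e-01, 7.65023503e+01,
       5.37074940e-05, 9.00007903e+01]), 'qvel': array([ 0.01543738, -0.0845313 ,  0.17725668,  0.00370639, -0.07109316,
        0.03357658]), 'effort': array([ 5.22384516e-05, -3.73138118e+01,  2.53009808e+01,  1.08355997e-02,
       -4.82785174e-05,  6.82610874e-06]), 'ee_pos': array([0.12539593, 0.48340439, 0.23048121]), 'tcp_rot': array([-1.79888093e+02, -5.21637645e-05,  1.65457074e+02]), 'force': array([ 0.32203202,  0.4745607 , -0.53130684]), 'moment': array([-0.01375293,  0.02662609, -0.00315207]), 'grasp_force': 0.0, 'finger_gap': 0.08495396695528629}
```

View pics/scene.png

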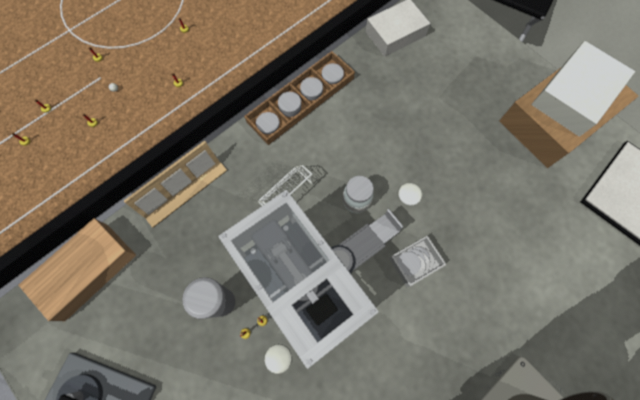

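View pics/top.png

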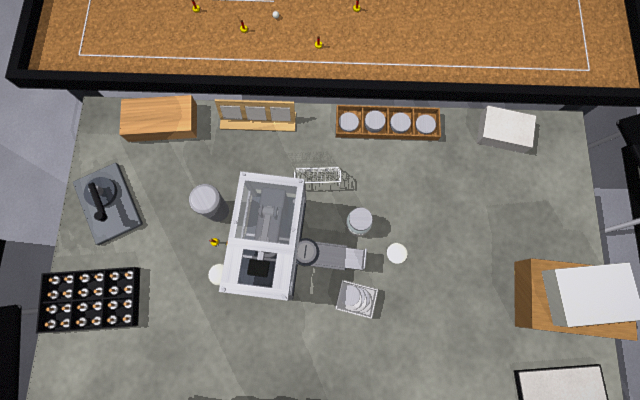

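The pictures show the guard's corners at about (222,237), (288,195), (377,312) and (308,366) in the scene view, and (240,172), (305,178), (292,300) and (219,293) in the top view. The push plate is near (393,222) in scene and (362,259) in top. I'll zoom in on both.

Run:
```python
from h import *
a=cv2.imread('pics/scene.png')[180:380,210:460];b=cv2.imread('pics/top.png')[160:330,200:410]
a=cv2.resize(a,None,fx=3,fy=3,interpolation=cv2.INTER_CUBIC);b=cv2.resize(b,None,fx=3,fy=3,interpolation=cv2.INTER_CUBIC)
cv2.imwrite('pics/a.png',a);cv2.imwrite('pics/b.png',b)
```

```text
(no output)
```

View pics/a.png

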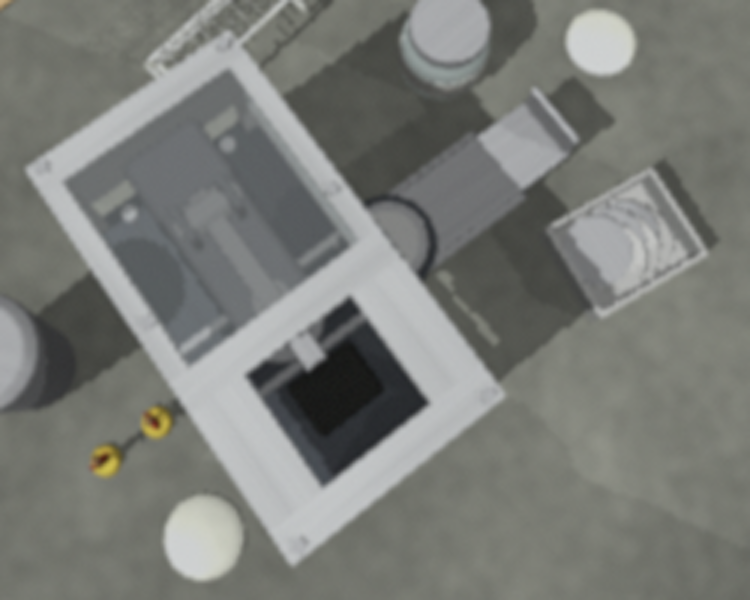

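View pics/b.png

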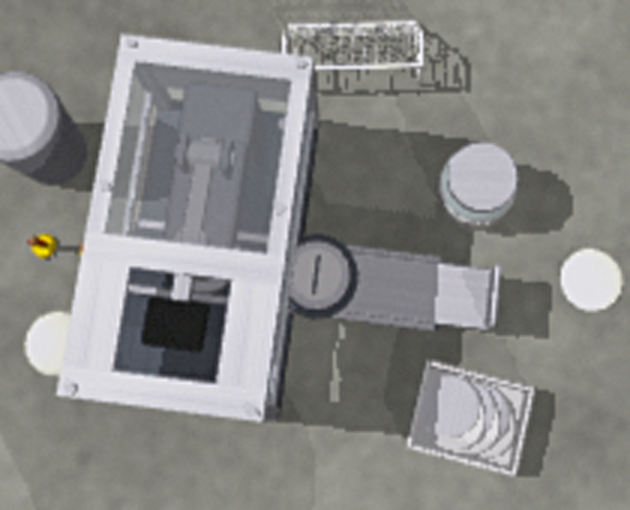

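The crops show the guard's corners, the window's corners, the black pad and the push plate's top edge, at A (535,90)-(577,140) and B (498,265)-(492,328). Next I'll triangulate these points.

```bash
cat >> h.py <<'E'
from scipy.spatial.transform import Rotation as Ro
def ray(c,uv):
    f=200/np.tan(np.radians(c['vertical_fov'])/2)
    d=np.array([(uv[0]-c['cx'])/f,(uv[1]-c['cy'])/f,1])
    return c['eye'],Ro.from_euler('xyz',c['orientation'],degrees=True).as_matrix()@d
def plane(c,uv,z):
    e,d=ray(c,uv); return e+d*(z-e[2])/d[2]
def tri(c1,u1,c2,u2):
    e,d=ray(c1,u1);g,h=ray(c2,u2)
    t=np.linalg.lstsq(np.c_[d,-h],g-e,rcond=None)[0]
    p,q=e+d*t[0],g+h*t[1]; return (p+q)/2,np.linalg.norm(p-q)
E
python3 - <<'E'
from h import *
np.set_printoptions(precision=4,suppress=True)
s=cap('scene');t=cap('top')
P=[('g++',(27,170),(122,35)),('g+-',(235,35),(315,58)),('g--',(505,393),(264,421)),('g-+',(293,566),(57,395)),
('w+-',(351,296),(231,275)),('w--',(429,402),(217,384)),('w-+',(324,485),(113,370)),('w++',(246,376),(128,266)),
('pad',(332,388),(176,324)),('pp+',(535,90),(498,265)),('pp-',(577,140),(492,328)),
('jar lid',(450,28),(480,178)),('badge',(600,43),(592,280)),('badgeb',(203,538),None),('mug',None,(23,118)),('pla',(157,421),None),('plb',(106,460),(42,246)),('tubc',(655,170),(535,385)),('tubc2',(550,230),(428,363)),('tubc3',(708,253),(517,474))]
Z=dict(pad=.195,jar=.085,badge=.008,badgeb=.008,mug=.148,pla=.04,plb=.04,tubc=.035,tubc2=.035,tubc3=.035)
for n,a,b in P:
    A=(a[0]/3+210-.33,a[1]/3+180-.33) if a else None;B=(b[0]/3+200-.33,b[1]/3+160-.33) if b else None
    z=Z.get(n.split()[0],.204 if n[0] in'gw' else .077)
    print(n,tri(s,A,t,B) if a and b else '', z,plane(s,A,z)[:2] if a else '',plane(t,B,z)[:2] if b else '')
E
```

```text
g++ (array([0.6604, 0.2166, 0.2031]), np.float64(0.0004785486878424634)) 0.204 [0.6598 0.2165] [0.6603 0.2165]
g+- (array([0.6472, 0.0665, 0.1959]), np.float64(0.004048350050953072)) 0.204 [0.6424 0.0677] [0.6468 0.0664]
g-- (array([0.3746, 0.0923, 0.197 ]), np.float64(0.0009127661781513868)) 0.204 [0.3755 0.0931] [0.3742 0.0919]
g-+ (array([0.3876, 0.2422, 0.2017]), np.float64(5.728616487238845e-05)) 0.204 [0.3877 0.242 ] [0.3876 0.2416]
w+- (array([0.4758, 0.1216, 0.206 ]), np.float64(0.0035447627039981214)) 0.204 [0.4742 0.1217] [0.4778 0.1215]
w-- (array([0.3999, 0.128 , 0.1948]), np.float64(0.0012971389311267792)) 0.204 [0.4007 0.1285] [0.399  0.1271]
w-+ (array([0.4069, 0.2021, 0.207 ]), np.float64(0.0010594130252172757)) 0.204 [0.4073 0.202 ] [0.4065 0.2028]
w++ (array([0.4802, 0.196 , 0.2143]), np.float64(0.0010351392386517173)) 0.204 [0.4806 0.1963] [0.4819 0.1979]
pad (array([0.4434, 0.1636, 0.1755]), np.float64(0.001321444838873345)) 0.195 [0.4434 0.164 ] [0.4414 0.1609]
pp+ (array([ 0.507 , -0.0907,  0.0753]), np.float64(0.0022349037126847076)) 0.077 [ 0.5057 -0.09  ] [ 0
[... 228 characters left out ...]
-0.0744] [ 0.5809 -0.074 ]
badge (array([ 0.5078, -0.1867, -0.0061]), np.float64(0.0002105854660335135)) 0.008 [ 0.5065 -0.1808] [ 0.5061 -0.1838]
badgeb  0.008 [0.4349 0.295 ] 
mug  0.148  [0.6052 0.3027]
pla  0.04 [0.5143 0.2661] 
plb (array([0.5203, 0.3128, 0.0136]), np.float64(0.0012200049884841053)) 0.04 [0.5178 0.3087] [0.5162 0.3059]
tubc (array([ 0.408 , -0.1269,  0.0376]), np.float64(0.005863300283972688)) 0.035 [ 0.4051 -0.1272] [ 0.411  -0.1279]
tubc2 (array([ 0.4261, -0.0353,  0.0374]), np.float64(0.0006920670993222849)) 0.035 [ 0.4258 -0.0358] [ 0.4266 -0.0355]
tubc3 (array([ 0.3359, -0.1132,  0.0279]), np.float64(0.0014124020607938618)) 0.035 [ 0.3359 -0.1105] [ 0.3369 -0.1124]
```

The guard, window and plate agree with the stated sizes:
- **Press:** yaw is about -5.3°.
- **Window:** its centre is about (0.440, 0.162).
- **Push plate:** its outer face is about (0.482, -0.088), and it should end near (0.490, 0.002).

I'll raise the arm, shut the hand, and swing the tool's x onto the press's y while I cross.

Request:
{"api": "arm_command", "payload": {
  "rows": [
    [[1,0,0,-1,0,0,0],[1,0,0,-1,0,0,0],[1,-0.7,-0.7,-0.5,0,0,1],[1,-0.75,-0.65,0,0,0,1],[1,-0.8,-0.55,0,0,0,1]]
  ]
}}

```text
time_s: 0.7
ee_pos: [0.161, 0.4186, 0.2941]
tcp_rot: [180.0, -0.0, 144.6]
force: [0.8, -0.1, 0.4]
finger_gap: 0.0123
grasp_force: 0.0
```

Request:
{"api": "arm_command", "payload": {
  "rows": [
    [[1,-0.9,-0.4,0,0,0,1],[1,-0.95,-0.3,0,0,0,1],[1,-1,-0.2,0,0,0,1],[1,-1,-0.1,0,0,0,1],[1,-1,0,0,0,0,1]]
  ]
}}

```text
time_s: 1.2
ee_pos: [0.2224, 0.309, 0.2937]
tcp_rot: [-180.0, 0.0, 110.2]
force: [0.5, 0.7, -0.3]
finger_gap: -0.0002
grasp_force: 0.0
```

Request:
{"api": "arm_command", "payload": {
  "rows": [
    [[1,-1,0.15,0,0,0,1],[1,-1,0.3,0,0,0,1],[1,-0.9,0.4,0,0,0,1],[1,-0.85,0.5,0,0,0,0.75],[1,-0.8,0.6,0,0,0,0]]
  ]
}}

```text
time_s: 1.7
ee_pos: [0.2858, 0.2006, 0.2937]
tcp_rot: [-180.0, 0.0, 84.6]
force: [-0.3, 0.1, 0.3]
finger_gap: -0.0001
grasp_force: 0.0
```

Request:
{"api": "arm_command", "payload": {
  "rows": [
    [[1,-0.96,0.68,0,0,0,0],[1,-0.96,0.68,0,0,0,0],[1,-0.96,0.68,0,0,0,0],[1,-0.96,0.68,0,0,0,0],[1,-0.96,0.68,0,0,0,0]]
  ]
}}

```text
time_s: 2.2
ee_pos: [0.3594, 0.0731, 0.2938]
tcp_rot: [180.0, -0.0, 84.7]
force: [0.9, 0.3, -0.2]
finger_gap: -0.0001
grasp_force: 0.0
```

Request:
{"api": "arm_command", "payload": {
  "rows": [
    [[1,-0.96,0.68,0,0,0,0],[1,-0.96,0.68,0,0,0,0],[1,-0.96,0.68,0,0,0,0],[1,-0.96,0.68,0,0,0,0],[1,-0.96,0.68,0,0,0,0]]
  ]
}}

```text
time_s: 2.7
ee_pos: [0.4328, -0.0543, 0.2937]
tcp_rot: [-180.0, -0.0, 84.7]
force: [-0.5, 0.4, -0.2]
finger_gap: 0.0001
grasp_force: 0.0
```

Request:
{"api": "arm_command", "payload": {
  "rows": [
    [[1,-0.96,0.68,0,0,0,0],[1,-0.96,0.68,0,0,0,0],[1,-0.96,0.68,0,0,0,0],[1,0,0,0,0,0,0]]
  ]
}}

```text
time_s: 3.1
ee_pos: [0.4778, -0.1321, 0.2928]
tcp_rot: [-180.0, 0.0, 84.5]
force: [-0.4, -0.1, 0.4]
finger_gap: 0.0001
grasp_force: 0.0
```

Request:
{"api": "arm_command", "payload": {
  "rows": [
    [[1,0,0,1,0,0,0],[1,0,0,1,0,0,0],[1,0,0,1,0,0,0],[1,0,0,1,0,0,0],[1,0,0,1,0,0,0]]
  ]
}}

```text
time_s: 3.6
ee_pos: [0.476, -0.1288, 0.1679]
tcp_rot: [-180.0, -0.0, 84.7]
force: [-0.5, -0.2, 0.7]
finger_gap: -0.0
grasp_force: 0.0
```

Request:
{"api": "arm_command", "payload": {
  "rows": [
    [[1,0,0,1,0,0,0],[1,0,0,1,0,0,0],[1,0,0,0.9,0,0,0],[1,0,0,0,0,0,0]]
  ]
}}

```text
time_s: 4.0
ee_pos: [0.4735, -0.1281, 0.0934]
tcp_rot: [-179.6, -0.1, 84.7]
force: [0.1, 0.6, -0.4]
finger_gap: 0.0001
grasp_force: 0.0
```

Run:
```python
from h import *
a=cap('scene')['image'][150:350,230:480,::-1];b=cap('top')['image'][160:330,240:450,::-1]
b=cv2.resize(b,(494,400));a=cv2.resize(a,(500,400))
a=a[:,100:400];cv2.imwrite('pics/c.png',np.hstack([a,b]))
```

```text
(no output)
```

View pics/c.png

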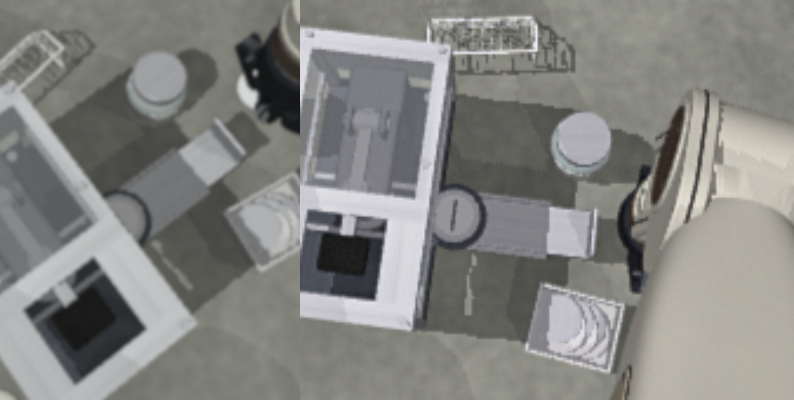

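The fingers stand in front of the plate with a clear gap, and nothing is near the jar or tub. I'll lower to plate height and then push.

Request:
{"api": "arm_command", "payload": {
  "rows": [
    [[1,0,0.2,0.8,0,0,0],[1,0,0,0.8,0,0,0],[1,0,0,0,0,0,0],[1,0.5,0,0,0,0,0],[1,0.4,0,0,0,0,0]]
  ]
}}

```text
time_s: 4.6
ee_pos: [0.4849, -0.1069, 0.058]
tcp_rot: [179.8, -0.0, 84.7]
force: [-0.3, 0.1, -0.3]
finger_gap: 0.0
grasp_force: 0.0
```

Request:
{"api": "arm_command", "payload": {
  "rows": [
    [[1,0.4,0,0,0,0,0],[1,0.4,0,0,0,0,0],[1,0.4,0,0,0,0,0],[1,0.4,0,0,0,0,0],[1,0.4,0,0,0,0,0]]
  ]
}}

```text
time_s: 5.1
ee_pos: [0.4888, -0.0571, 0.0566]
tcp_rot: [179.9, 0.0, 84.7]
force: [1.5, -1.8, 1.2]
finger_gap: -0.0
grasp_force: 1.2
```

Request:
{"api": "arm_command", "payload": {
  "rows": [
    [[1,0.4,-0.1,0,0,0,0],[1,0.4,0,0,0,0,0],[1,0.4,0,0,0,0,0],[1,0.3,0,0,0,0,0]]
  ]
}}

```text
time_s: 5.5
ee_pos: [0.4891, -0.0193, 0.0562]
tcp_rot: [-180.0, -0.0, 84.7]
force: [0.3, -3.2, 1.1]
finger_gap: -0.0
grasp_force: 1.1
```

Request:
{"api": "arm_command", "payload": {
  "rows": [
    [[1,0.15,0,0,0,0,0],[1,0.1,0,0,0,0,0],[1,0,0,0,0,0,0]]
  ]
}}

```text
time_s: 5.8
ee_pos: [0.4895, -0.0134, 0.0561]
tcp_rot: [-179.9, -0.1, 84.7]
force: [0.6, -0.3, -0.4]
finger_gap: -0.0001
grasp_force: 0.0
```

Request:
{"api": "arm_command", "payload": {
  "rows": [
    [[1,0.1,0,0,0,0,0],[1,0.1,0,0,0,0,0]]
  ]
}}

```text
time_s: 6.0
ee_pos: [0.4898, -0.0093, 0.0561]
tcp_rot: [-179.9, 0.0, 84.6]
force: [-0.8, -3.1, 0.3]
finger_gap: 0.0001
grasp_force: 1.1
```

Request:
{"api": "arm_command", "payload": {
  "rows": [
    [[1,0.1,0,0,0,0,0],[1,0.1,0,0,0,0,0]]
  ]
}}

```text
time_s: 6.2
ee_pos: [0.4898, -0.0089, 0.0562]
tcp_rot: [-179.9, 0.7, 84.5]
force: [-2.9, -20.1, 3.2]
finger_gap: -0.0001
grasp_force: 10.3
```

The slide has stopped hard: 20 N at TCP y = -0.009, where home was expected. I'll back off and rise.

Request:
{"api": "arm_command", "payload": {
  "rows": [
    [[1,0,0,0,0,0,0],[1,-0.2,0,0,0,0,0],[1,-0.5,0,0,0,0,0],[1,-0.9,0,0,0,0,0],[1,0,0,0,0,0,0]]
  ]
}}

```text
time_s: 6.7
ee_pos: [0.4869, -0.0455, 0.0563]
tcp_rot: [-180.0, -0.0, 84.5]
force: [-0.3, 0.1, -0.1]
finger_gap: 0.0004
grasp_force: 0.0
```

Request:
{"api": "arm_command", "payload": {
  "rows": [
    [[1,0,0,-1,0,0,0],[1,0,0,-1,0,0,0],[1,0,0,-1,0,0,0],[1,0,0,-1,0,0,0],[1,0,0,-1,0,0,0]]
  ]
}}

```text
time_s: 7.2
ee_pos: [0.487, -0.0433, 0.1823]
tcp_rot: [-180.0, -0.1, 84.7]
force: [0.4, 0.5, -1.2]
finger_gap: -0.0001
grasp_force: 0.0
```

Request:
{"api": "arm_command", "payload": {
  "rows": [
    [[1,0,0,-1,0,0,0],[1,0,0,-1,0,0,0],[1,0,0,-1,0,0,0],[1,0,0,-1,0,0,0],[1,0,0,0,0,0,0]]
  ]
}}

```text
time_s: 7.7
ee_pos: [0.489, -0.0435, 0.285]
tcp_rot: [179.6, -0.1, 84.7]
force: [-0.2, 0.0, 0.0]
finger_gap: 0.0003
grasp_force: 0.0
```

Run:
```python
from h import *
a=cap('scene')['image'][150:350,230:480,::-1];b=cap('top')['image'][160:330,200:410,::-1]
b=cv2.resize(b,(494,400));a=cv2.resize(a,(500,400))
a=a[:,0:300];cv2.imwrite('pics/d.png',np.hstack([a,b]))
print(ctrl.sense()['joint_pos'])
```

```text
[-5.12523595e+00  1.15992910e+01  4.93016869e+00  8.32676660e+01
  4.22243417e-02  9.01851261e+01]
```

View pics/d.png

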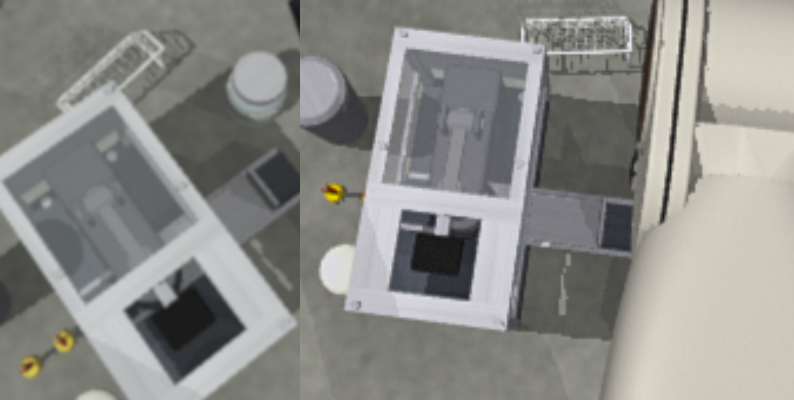

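The die is now under the ram, with a dark gap at the bed's end. I'll go over the window at (0.441, 0.162).

Request:
{"api": "arm_command", "payload": {
  "rows": [
    [[1,1,-0.33,0,0,0,0],[1,1,-0.33,0,0,0,0],[1,1,-0.33,0,0,0,0],[1,1,-0.33,0,0,0,0],[1,1,-0.33,0,0,0,0]]
  ]
}}

```text
time_s: 8.3
ee_pos: [0.4564, 0.0854, 0.2796]
tcp_rot: [-179.8, 0.0, 84.7]
force: [0.4, 0.0, 0.4]
finger_gap: 0.0003
grasp_force: 0.0
```

Request:
{"api": "arm_command", "payload": {
  "rows": [
    [[1,1,-0.33,0,0,0,0],[1,1,-0.33,0,0,0,0],[1,0.9,-0.33,0,0,0,0],[1,0,0,0.4,0,0,0],[1,0,0,0,0,0,0]]
  ]
}}

```text
time_s: 8.8
ee_pos: [0.4382, 0.1588, 0.2687]
tcp_rot: [-179.7, 0.1, 84.8]
force: [0.1, -0.4, 0.3]
finger_gap: -0.0001
grasp_force: 0.0
```

Request:
{"api": "arm_command", "payload": {
  "rows": [
    [[1,0.13,0.11,0.8,0,0,0],[1,0,0,0.8,0,0,0],[1,0,0,0.4,0,0,0],[1,0,0,0,0,0,0]]
  ]
}}

```text
time_s: 9.2
ee_pos: [0.4416, 0.1606, 0.2194]
tcp_rot: [-179.8, 0.1, 84.6]
force: [-0.2, 0.6, 0.3]
finger_gap: -0.0
grasp_force: 0.0
```

Run:
```python
from h import *
a=cap('scene')['image'][200:400,230:430,::-1];b=cap('top')['image'][180:330,190:340,::-1]
cv2.imwrite('pics/e.png',np.hstack([cv2.resize(a,(400,400)),cv2.resize(b,(400,400))]))
```

```text
(no output)
```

View pics/e.png

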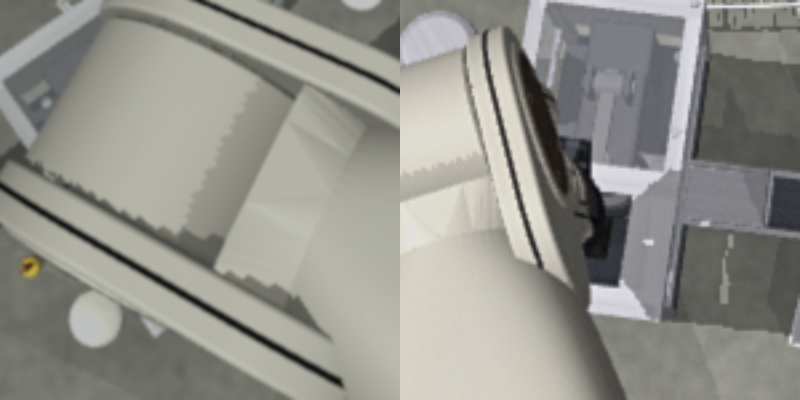

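The arm mostly hides the view, but the fingers are over the window and the measured TCP matches. I'll descend in small steps and watch the force.

Request:
{"api": "arm_command", "payload": {
  "rows": [
    [[1,0,0,0.4,0,0,0],[1,0,0,0.4,0,0,0],[1,0,0,0,0,0,0]]
  ]
}}

```text
time_s: 9.6
ee_pos: [0.4418, 0.1615, 0.1998]
tcp_rot: [-179.9, 0.1, 84.7]
force: [-0.7, -0.9, 1.4]
finger_gap: -0.0001
grasp_force: 0.0
```

Request:
{"api": "arm_command", "payload": {
  "rows": [
    [[1,0,0,0.3,0,0,0],[1,0,0,0.2,0,0,0]]
  ]
}}

```text
time_s: 9.8
ee_pos: [0.4424, 0.1621, 0.1888]
tcp_rot: [-180.0, -0.0, 84.7]
force: [-3.4, 1.0, 5.6]
finger_gap: -0.0001
grasp_force: 2.6
```

On the pad, as expected at 0.195. Pressing on.

Request:
{"api": "arm_command", "payload": {
  "rows": [
    [[1,0,0,0.3,0,0,0],[1,0,0,0.3,0,0,0],[1,0,0,0,0,0,0]]
  ]
}}

```text
time_s: 10.1
ee_pos: [0.442, 0.1622, 0.1738]
tcp_rot: [-179.9, -0.0, 84.7]
force: [-3.9, 0.6, 5.9]
finger_gap: -0.0005
grasp_force: 2.9
```

Request:
{"api": "arm_command", "payload": {
  "rows": [
    [[1,0,0,0.2,0,0,0],[1,0,0,0.1,0,0,0],[1,0,0,0,0,0,0]]
  ]
}}

```text
time_s: 10.4
ee_pos: [0.4423, 0.1622, 0.1687]
tcp_rot: [180.0, -0.1, 84.7]
force: [-8.6, -1.2, 17.5]
finger_gap: 0.0002
grasp_force: 9.2
```

Request:
{"api": "arm_command", "payload": {
  "rows": [
    [[1,0,0,0.1,0,0,0],[1,0,0,0.1,0,0,0],[1,0,0,0,0,0,0]]
  ]
}}

```text
time_s: 10.7
ee_pos: [0.4425, 0.1623, 0.168]
tcp_rot: [179.8, -0.2, 84.7]
force: [-18.0, -3.9, 43.8]
finger_gap: -0.0004
grasp_force: 22.5
```

It's hard on the stop at 44 N with no further travel. Now lifting straight out.

Request:
{"api": "arm_command", "payload": {
  "rows": [
    [[1,0,0,0,0,0,0],[1,0,0,-0.4,0,0,0],[1,0,0,-0.4,0,0,0],[1,0,0,-0.4,0,0,0],[1,0,0,0,0,0,0]]
  ]
}}

```text
time_s: 11.2
ee_pos: [0.444, 0.1622, 0.193]
tcp_rot: [179.8, -0.1, 84.7]
force: [0.2, -0.6, 3.8]
finger_gap: -0.0001
grasp_force: 2.1
```

Request:
{"api": "arm_command", "payload": {
  "rows": [
    [[1,0,0,-0.5,0,0,0],[1,0,0,-0.6,0,0,0],[1,0,0,-1,0,0,0],[1,0,0,-1,0,0,0],[1,0,0,-1,0,0,0]]
  ]
}}

```text
time_s: 11.7
ee_pos: [0.4428, 0.1616, 0.2939]
tcp_rot: [-179.9, 0.1, 84.7]
force: [0.4, 0.0, -0.5]
finger_gap: -0.0001
grasp_force: 0.0
```

Request:
{"api": "arm_command", "payload": {
  "rows": [
    [[1,-1,0,0,0,0,0],[1,-1,0,0,0,0,0],[1,-1,0,0,0,0,0],[1,-1,0,0,0,0,0],[1,-1,0,0,0,0,0]]
  ]
}}

```text
time_s: 12.2
ee_pos: [0.4311, 0.0363, 0.2931]
tcp_rot: [-180.0, 0.0, 84.7]
force: [0.8, 0.2, -0.9]
finger_gap: -0.0001
grasp_force: 0.0
```

Request:
{"api": "arm_command", "payload": {
  "rows": [
    [[1,-1,0,0,0,0,0],[1,-1,0,0,0,0,0],[1,-1,0,0,0,0,0],[1,-1,0,0,0,0,0],[1,0,0,0,0,0,0]]
  ]
}}

```text
time_s: 12.7
ee_pos: [0.4217, -0.0645, 0.2931]
tcp_rot: [-179.9, 0.1, 84.4]
force: [0.1, -0.0, 0.7]
finger_gap: 0.0
grasp_force: 0.0
```

Run:
```python
from h import *
a=cap('scene')['image'][150:400,210:460,::-1];b=cap('top')['image'][160:330,200:370,::-1]
cv2.imwrite('pics/f.png',np.hstack([cv2.resize(a,(400,400)),cv2.resize(b,(400,400))]))
```

```text
(no output)
```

View pics/f.png

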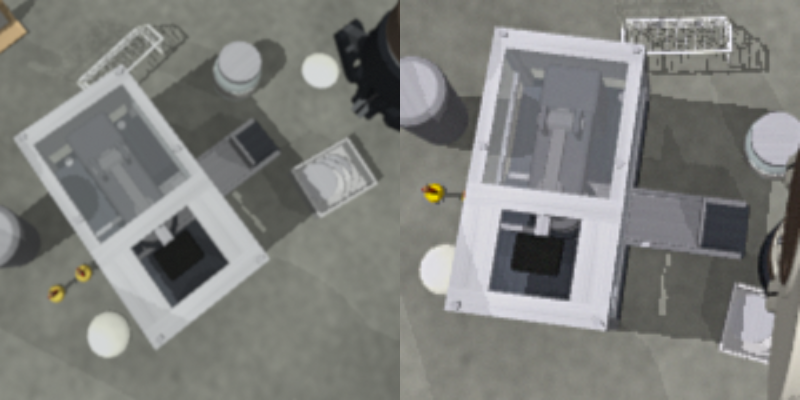

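The lever pad is back up in the window, the slide is home, and every bystander in view stands where it was. I'll hand the job in.

```bash
python3 -c "
from workcell import ctrl
print(ctrl.sign_off())"
```

```text
the job is handed in; nothing more can be done
None
```

I pushed the slide home, pressed the lever to its stop and let it come back up, then handed the job in at about 13 s; the hand-in returned no verdict, and the crimp itself could not be seen in the pictures.

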